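# Sort reptile eggs into incubation trays

### The job

Sort the egg pots for the incubator: put the two pots with white eggs in the blue tray and the two with speckled tan eggs in the yellow tray, one pot to each bay, and only after all four are in place move the pot with the mouldy egg to the red quarantine tray. Keep every pot upright, set it down on the tray floor rather than dropping it, and leave the spray bottle and pump bottle where they stand.

Things in the scene. Friction and masses are not known exactly. Their poses are not given: they have to be found in the camera images.
- pot_white1: clear greyish open incubation pot with a dark pad inside, holding a smooth round white egg (fixed in the pot, below the rim), 56 mm in diameter and 55 mm high, 60 to 130 g, standing loose and upright on the table. Origin: centre of its underside, z up; its yaw means nothing. Grip it anywhere on its straight side.
- pot_white2: clear greyish open incubation pot with a dark pad inside, holding a smooth round white egg (fixed in the pot, below the rim), 56 mm in diameter and 55 mm high, 60 to 130 g, standing loose and upright on the table. Origin: centre of its underside, z up; its yaw means nothing. Grip it anywhere on its straight side.
- pot_tan1: clear greyish open incubation pot with a dark pad inside, holding an oblong tan-brown egg with dark speckles (fixed in the pot, below the rim), 56 mm in diameter and 55 mm high, 60 to 130 g, standing loose and upright on the table. Origin: centre of its underside, z up; its yaw means nothing. Grip it anywhere on its straight side.
- pot_tan2: clear greyish open incubation pot with a dark pad inside, holding an oblong tan-brown egg with dark speckles (fixed in the pot, below the rim), 56 mm in diameter and 55 mm high, 60 to 130 g, standing loose and upright on the table. Origin: centre of its underside, z up; its yaw means nothing. Grip it anywhere on its straight side.
- pot_mould: clear greyish open incubation pot with a dark pad inside, holding a round dark grey-green egg with darker mould blotches (fixed in the pot, below the rim), 56 mm in diameter and 55 mm high, 60 to 130 g, standing loose and upright on the table. Origin: centre of its underside, z up; its yaw means nothing. Grip it anywhere on its straight side.
- tray_blue: low blue plastic tray for the white eggs. Fixed to the table. 88 mm (x) by 186 mm (y) by 14 mm high, walls 5 mm, floor 5 mm thick; a low divider across the middle makes two bays, whose centres lie at y = +45 mm and y = -45 mm from the origin; each bay is 78 mm (x) by about 85 mm (y). Origin: centre of its underside, z up, x across the short side.
- tray_yellow: low yellow plastic tray for the speckled tan eggs. Fixed to the table. 88 mm (x) by 186 mm (y) by 14 mm high, walls 5 mm, floor 5 mm thick; a low divider across the middle makes two bays, whose centres lie at y = +45 mm and y = -45 mm from the origin; each bay is 78 mm (x) by about 85 mm (y). Origin: centre of its underside, z up, x across the short side.
- tray_red: low red plastic quarantine tray with a single bay, for the mouldy egg. Fixed to the table. 88 mm (x) by 96 mm (y) by 14 mm high, walls 5 mm, floor 5 mm thick; the bay, 78 by 86 mm, is centred on the origin. Origin: centre of its underside, z up.
- spray_bottle: white spray bottle with a red collar and trigger, 72 mm in diameter, 211 mm high. Bystander, loose, standing beside the work; leave it alone. Origin: centre of its underside, z up.
- pump_bottle: pale clear pump bottle with a blue label band, 68 mm in diameter, 201 mm high. Bystander, loose, standing beside the work; leave it alone. Origin: centre of its underside, z up.
There are look-alikes about, which are no part of the job. What is shaped like the pot_tan2 but purple is not meant.

How it is judged:
By the outcome, as a careful person would: the job done as asked, in the order asked, and still so for the second after the job is handed in, with the robot touching nothing.
It also fails if it takes over 118 s, if anything falls off the work surface, if the arm or the gripper's body presses on something with over 40 N, if the wrist force passes 120 N, or if a joint passes its speed limit or range.

### The arm

A 6-joint arm with a two-finger parallel gripper is mounted at the origin on the work surface. World frame = base frame: x ahead of the robot, y to its left, z up, the work surface at z = 0. Lengths are in m, angles in degrees, forces in N, time in s.
With the tool pointing down it reaches from about 0.4 to 0.825 m from the base axis. Payload 7 kg.
Tool frame: the origin (TCP) lies midway between the tips of the shut fingers; the grasp point (between the pads) lies r.pinch_z behind it (r.pinch_z is the distance from the TCP to the grasp point, in m); z points along the fingers, y is the line along which they close (so a half turn about z gives the same grasp; the last joint's range is limited). The gripper opens to 88 mm and grips with 3 to 60 N. Pads are 19 mm wide; open, the fingers measure 130 mm over their backs; the gripper's body (78 mm by 193 mm) begins 47 mm behind the grasp point.
Start: joints at [-51.962, 20.546, 0.682, 0, -70.136, -16.507], TCP at [0.248, -0.628, 0.227] pointing down, gripper open.
Joint ranges: [-176.03, 176.03], [-82.01, 121.73], [-58.28, 71.71], [-173.87, 95.51], [-174.79, -0.11], [-173.66, 173.66]. Speed limits (degrees/s): [136.94, 136.94, 172.46, 180, 180, 180].

### API

Orientations are given as [roll, pitch, yaw] about the fixed x, y, z axes, in that order (R = Rz(yaw) Ry(pitch) Rx(roll)).
In Python, from plant import r, optics, job gives the robot as it stands.
- The arm moves only by the shell command python3 -m crank 'ROWS' [FORCE]. ROWS is JSON, a list of rows, each an object with "xyz": the shift along the tool's x, y, z in units of 30 mm (1.0 is 30 mm), a list of three; "delta_rot": the turn, a rotation vector about the tool's x, y, z in degrees, a list of three; "claw": the closure, from 0 (fully open) to 1 (shut). A call has 1 to 20 rows; each row is the pose to reach, as a shift and turn from the pose commanded when the call began, along the tool's axes at that moment; what a row does not reach only later rows make up. A row lasts 1/8 s, in which the tool goes at most 62.5 mm and 10.7 degrees, less where a joint would pass 70% of its speed; a pose out of reach is approached as far as the arm can. A call with a gripper value outside its range is refused whole. The fingers move at their own pace and stop on an object; FORCE is the grip in N (left out, the last holds). Time passes only in rows, so rows that repeat a pose let the fingers close. It gives the time, the measured TCP pose, the force, the opening and the grip force at its end, in the units of the state.
- r.get_state(): the state, without advancing time (a new reading comes with each control period).
- optics.capture(name): name is "scene" or "side" or "wrist"; returns a dict with "img" (480x640x3 uint8, blue, green, red), "fovy" (degrees; the focal length in pixels is half the picture's height over the tangent of half this angle, whatever the lens; pixels are square), "cx", "cy" (the principal point, pixels), "dist" ([k1, k2, p1, p2, k3] as OpenCV has them; the pictures are not rectified), "eye" and "rotation" of the camera in the world; the wrist camera has in their place "hand_eye" (4x4, takes a point from camera to tool coordinates, whose origin is the TCP and whose axes are the flange's). Camera axes: x right, y up, looking along -z (the intrinsics and any distortion apply to the point x, -y, -z); pixel columns grow to the right and rows downward; lengths in m; the calibration is good to about 2 mm. A picture is of the moment at which its call begins: read the wrist's pose just before it. There is no depth.
- job.close_job(): hands the job in; it is judged then, once.
The state is a dict: "time_s": time; "joints": joint angles; "qd": joint speeds; "joint_torque": joint torques, N m; "tcp_pos": TCP position; "eef_rot": TCP orientation; "contact_force": force on the tool from outside, world axes, zero at the start; "moment": the same for the moment, N m; "gripper_width": finger opening in m; "gripper_force": force on a finger pad.
Only numpy, scipy, OpenCV 4.12 (cv2) and the standard library are available. Lean on these libraries where they do the work, as an engineer would, in place of code of your own. Each camera call takes 0.05 s, during which the arm holds its last target. There are 200 camera calls.

## Working session

There is one attempt and no reset: what is moved stays moved. The work goes in short steps, Python scripts to look and compute and a shell command to move; the robot and the scene stay as the last step left them, time stands still between calls to the robot, and variables do not carry over. Pictures are saved under pics/ and viewed, at most 14 in all, crops included, and the job is handed in when it is done.

```bash
mkdir -p pics; ls; python3 - <<'E'
from plant import r,optics,job
import cv2
print(r.get_state(), r.pinch_z)
for n in("scene","side"):
    c=optics.capture(n); cv2.imwrite(f"pics/{n}0.png",c["img"]); print({k:v for k,v in c.items() if k!="img"})
E
```

```text
pics
{'time_s': 0.0, 'joints': array([-5.19617731e+01,  2.05911229e+01,  6.34358817e-01, -2.28450715e-02,
       -7.01352308e+01, -1.65063448e+01]), 'qd': array([-0.01647467,  0.10703855, -0.05449828, -0.03710321,  0.00113861,
       -0.04061582]), 'joint_torque': array([-1.57075365e-04, -5.82728863e+01,  2.93060786e+01,  6.99712381e+00,
        7.12120032e-03, -1.60877821e-04]), 'tcp_pos': array([ 0.24754353, -0.62744492,  0.22562208]), 'eef_rot': array([ 1.79905694e+02, -5.54985935e-03, -1.58475893e+02]), 'contact_force': array([-0.09179075,  0.7366668 , -0.40466891]), 'moment': array([ 0.04556388, -0.01961098, -0.01370283]), 'gripper_force': 0.0, 'gripper_width': 0.08783448405051138} 0.0188
{'fovy': 50.37495379119374, 'cx': 322.83770515932355, 'cy': 226.441430539361, 'dist': array([0.01570347, 0.        , 0.        , 0.        , 0.        ]), 'eye': array([ 1.25457089, -0.55395563,  0.91849691]), 'rotation': array([47.7383536 , -1.00342397, 57.47852843])}
{'fovy': 43.537475756088526, 'cx': 314.9690899994405, 'cy': 235.30046506002037, 'dist': array([0.0114557, 0.       , 0.       , 0.       , 0.       ]), 'eye': array([1.30060149, 1.16265747, 1.18720889]), 'rotation': array([ 50.72648637,   1.04268861, 142.93537289])}
```

View pics/scene0.png

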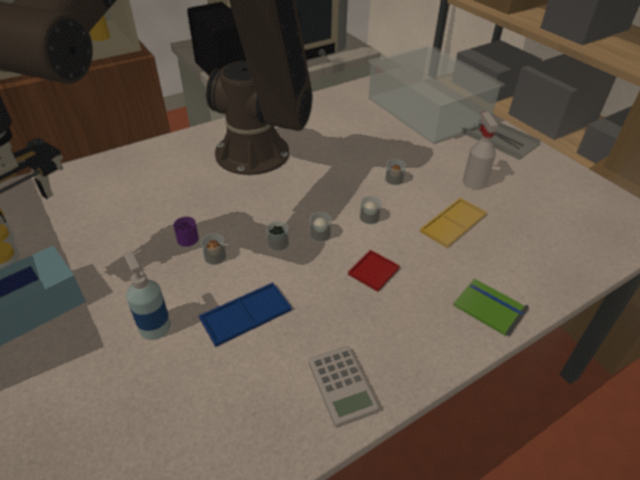

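View pics/side0.png

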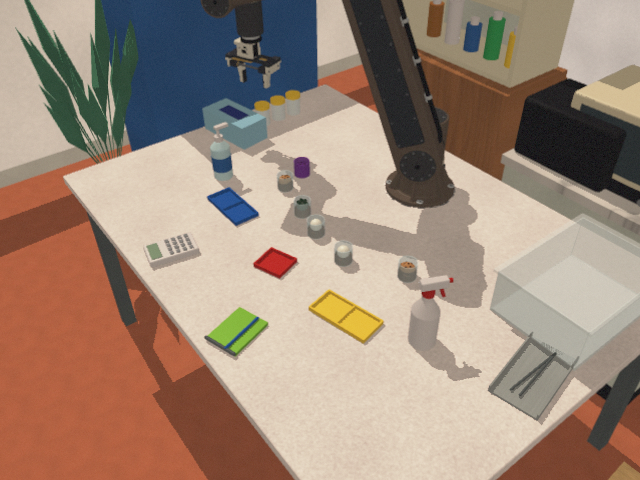

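Scene view: tan pots are at (214,248) and (396,171), whites at (320,226) and (370,209), and mould at (278,235). The purple decoy is at (186,231). The trays are blue (246,313), red (374,270) and yellow (454,222). I'll enlarge both views to confirm the pots and read their rims.

```bash
cat > h.py <<'E'
import numpy as np, cv2
from scipy.spatial.transform import Rotation as Ro
def K(c):
    f=240/np.tan(np.radians(c["fovy"]/2)); return np.array([[f,0,c["cx"]],[0,f,c["cy"]],[0,0,1]])
def cast(c,uv,z,T=None):
    uv=np.array(uv,float).reshape(-1,1,2)
    p=cv2.undistortPoints(uv,K(c),np.array(c["dist"])).reshape(-1,2)
    d=np.c_[p[:,0],-p[:,1],-np.ones(len(p))]
    if T is None: R=Ro.from_euler("xyz",c["rotation"],degrees=True).as_matrix(); o=np.array(c["eye"])
    else: R,o=T[:3,:3],T[:3,3]
    d=d@R.T
    return o+d*((z-o[2])/d[:,2])[:,None]
def wristT(c,s):
    T=np.eye(4);T[:3,:3]=Ro.from_euler("xyz",s["eef_rot"],degrees=True).as_matrix();T[:3,3]=s["tcp_pos"]
    return T@np.array(c["hand_eye"])
E
python3 - <<'E'
from plant import optics
from h import *
R={"blue":((100,150,60),(125,255,255)),"yellow":((20,150,100),(30,255,255)),"red":((172,180,60),(180,255,255))}
roi={"scene":{"blue":(190,275,300,350),"yellow":(410,190,500,255),"red":(340,240,410,300)},"side":{"blue":(200,180,265,230),"yellow":(300,280,390,345),"red":(245,240,305,285)}}
boxes={"scene":(165,140,425,280),"side":(255,145,435,295)}
for n in boxes:
    c=optics.capture(n);hsv=cv2.cvtColor(c["img"],cv2.COLOR_BGR2HSV)
    for k,(x0,y0,x1,y1) in roi[n].items():
        h=hsv[y0:y1,x0:x1]; lo,hi=R[k]
        m=cv2.inRange(h,lo,hi)
        if k=="red": m|=cv2.inRange(h,(0,180,60),(4,255,255))
        q=max(cv2.findContours(m,cv2.RETR_EXTERNAL,2)[0],key=cv2.contourArea)
        P=cast(c,q.reshape(-1,2)+[x0,y0],.010)
        rr=cv2.minAreaRect((P[:,:2]*1000).astype(np.float32)); print(n,k,np.round(rr[0],1),np.round(rr[1],1),round(rr[2],1))
    x0,y0,x1,y1=boxes[n]; s=3 if n=="scene" else 4
    cv2.imwrite(f"pics/{n}1.png",cv2.resize(c["img"][y0:y1,x0:x1],None,fx=s,fy=s,interpolation=cv2.INTER_CUBIC))
    g=cv2.resize(c["img"][y0:y1,x0:x1],None,fx=s,fy=s)
E
```

```text
scene blue [ 569.3 -302.6] [182.5  87.9] 89.7
scene yellow [581.7 307.3] [ 79.6 191.2] 12.4
scene red [615.7  18.5] [84.6 97.8] 20.0
side blue [ 570.3 -296.3] [192.3  89.7] 89.7
side yellow [588.4 315.3] [ 95.8 189.4] 12.6
side red [616.6  26.2] [93.  99.9] 18.7
```

View pics/scene1.png

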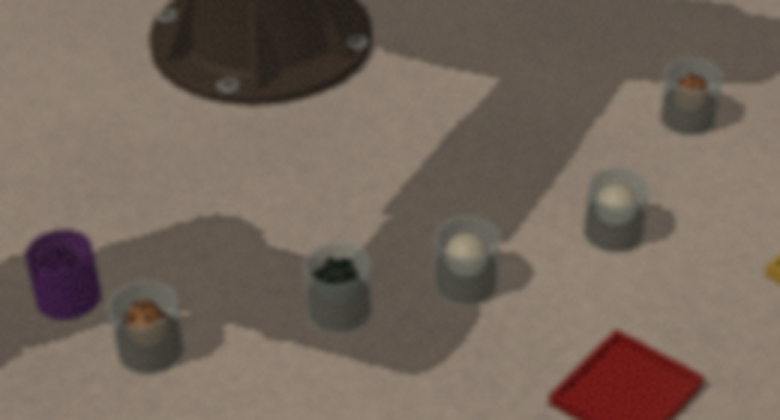

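View pics/side1.png

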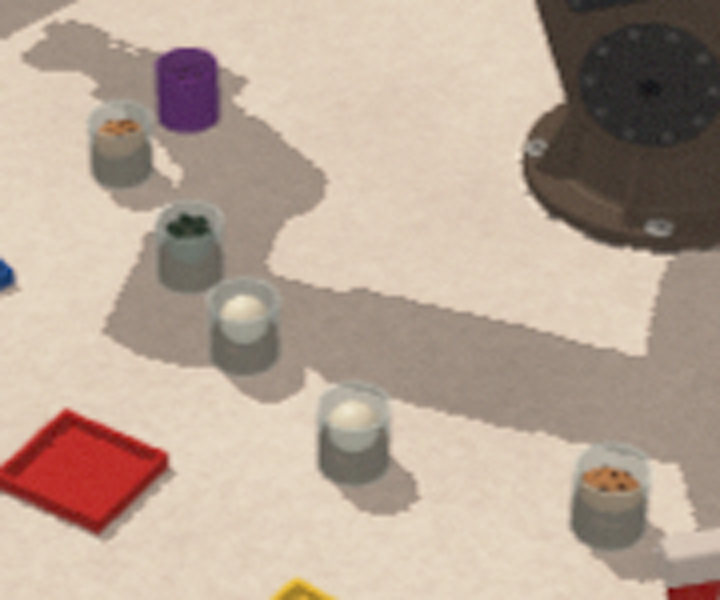

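Both crops confirm the five pots: speckled tan at the two ends, then mould, white and white between them. The purple cylinder is the look-alike. I'll cast the centre of each silhouette onto mid-height.

```bash
python3 - <<'E'
from plant import optics
from h import *
S={"tanA":(147.5,325.5),"mould":(338,285.5),"w1":(467,259),"w2":(616,209),"tanB":(691.5,95.5)}
D={"tanA":(120.5,143.5),"mould":(189.5,246.5),"w1":(243.5,326.5),"w2":(354,433),"tanB":(610,496.5)}
a=optics.capture("scene");b=optics.capture("side")
for k in S:
    p=cast(a,(np.array(S[k])+.5)/3-.5+[165,140],.0275)[0];q=cast(b,(np.array(D[k])+.5)/4-.5+[255,145],.0275)[0]
    print(k,p.round(4)[:2],q.round(4)[:2],((p+q)/2).round(4)[:2])
print(cast(a,[[478,187],[151,334],[186,243]],.0)[:,:2].round(3),cast(b,[[424,345],[222,178],[302,176]],0)[:,:2].round(3))
w=optics.capture("wrist");print(w["hand_eye"],w["fovy"])
E
```

```text
tanA [ 0.3631 -0.2858] [ 0.3647 -0.2838] [ 0.3639 -0.2848]
mould [ 0.4025 -0.1295] [ 0.4058 -0.1268] [ 0.4042 -0.1281]
w1 [ 0.4312 -0.0182] [ 0.4345 -0.0163] [ 0.4329 -0.0173]
w2 [0.4446 0.1322] [0.4468 0.1346] [0.4457 0.1334]
tanB [0.3439 0.2988] [0.3475 0.3004] [0.3457 0.2996]
[[ 0.503  0.486]
 [ 0.508 -0.498]
 [ 0.281 -0.33 ]] [[ 0.491  0.514]
 [ 0.508 -0.47 ]
 [ 0.278 -0.303]]
[[ 3.68640009e-04  9.55298453e-01  2.95642909e-01  7.99868025e-02]
 [ 9.99999362e-01 -3.65966511e-05 -1.12865568e-03  7.15264490e-04]
 [-1.06738349e-03  2.95643137e-01 -9.55297857e-01 -1.57903657e-01]
 [ 0.00000000e+00  0.00000000e+00  0.00000000e+00  1.00000000e+00]] 71.43917256082413
```

```bash
cat > go.py <<'E'
import sys,json
from plant import r
from h import *
s=r.get_state(); R=Ro.from_euler("xyz",s["eef_rot"],degrees=True); p=np.array(s["tcp_pos"])
print("t",round(s["time_s"],2),"tcp",p.round(4),"rot",np.round(s["eef_rot"],1),"j",np.round(s["joints"],0),"w",round(s["gripper_width"],4),"F",np.round(s["contact_force"],1))
for a in json.loads(sys.argv[1]):   # [x,y,z,yaw]
    d=(R.inv().apply(np.array(a[:3])-p)/.03).round(2); q=(R.inv()*Ro.from_euler("xyz",[180,0,a[3]],degrees=True)).as_rotvec(degrees=True).round(1)
    print(a,"xyz",d.tolist(),"rot",q.tolist())
E
python3 go.py '[[0.364,-0.285,0.12,-158.5],[0.364,-0.285,0.021,-158.5]]'
```

```text
t 0.35 tcp [ 0.2477 -0.6278  0.2264] rot [ 180.    -0.  -158.5] j [-52.  21.   1.  -0. -70. -17.] w 0.0876 F [-0.2 -0.7  0. ]
[0.364, -0.285, 0.12, -158.5] xyz [-7.8, 9.21, 3.55] rot [0.0, -0.0, 0.0]
[0.364, -0.285, 0.021, -158.5] xyz [-7.8, 9.2, 6.85] rot [0.0, -0.0, 0.0]
```

```bash
python3 -m crank '[{"xyz":[-7.8,9.2,2],"delta_rot":[0,0,0],"claw":0},{"xyz":[-7.8,9.2,2],"delta_rot":[0,0,0],"claw":0},{"xyz":[-7.8,9.2,2],"delta_rot":[0,0,0],"claw":0},{"xyz":[-7.8,9.2,2],"delta_rot":[0,0,0],"claw":0},{"xyz":[-7.8,9.2,2],"delta_rot":[0,0,0],"claw":0},{"xyz":[-7.8,9.2,2],"delta_rot":[0,0,0],"claw":0},{"xyz":[-7.8,9.2,3.5],"delta_rot":[0,0,0],"claw":0},{"xyz":[-7.8,9.2,3.5],"delta_rot":[0,0,0],"claw":0},{"xyz":[-7.8,9.2,3.5],"delta_rot":[0,0,0],"claw":0},{"xyz":[-7.8,9.2,3.5],"delta_rot":[0,0,0],"claw":0}]' 20
python3 go.py '[[0.364,-0.285,0.12,-158.5],[0.364,-0.285,0.021,-158.5]]'
python3 - <<'E'
from plant import optics,r
from h import *
s=r.get_state();c=optics.capture("wrist");cv2.imwrite("pics/w1.png",c["img"])
T=np.linalg.inv(wristT(c,s))
def proj(P):
    q=T[:3,:3]@np.array(P)+T[:3,3]; return cv2.projectPoints(np.array([[q[0],-q[1],-q[2]]]),np.zeros(3),np.zeros(3),K(c),np.array(c["dist"]))[0].ravel().round(1)
print(proj([.364,-.285,.055]),proj([.364,-.285,.0]),proj([.336,-.285,.055]),proj([.364,-.257,.055]))
E
```

```text
time_s: 1.6
tcp_pos: [0.3647, -0.2862, 0.1229]
eef_rot: [-179.9, 0.1, -158.5]
contact_force: [0.5, 0.1, -0.3]
gripper_width: 0.0877
gripper_force: 0.0
t 1.6 tcp [ 0.3647 -0.2862  0.1229] rot [-1.799e+02  1.000e-01 -1.585e+02] j [-14.   6. -34.   0. -50. -55.] w 0.0877 F [ 0.5  0.1 -0.3]
[0.364, -0.285, 0.12, -158.5] xyz [0.01, 0.05, 0.1] rot [-0.1, 0.1, -0.0]
[0.364, -0.285, 0.021, -158.5] xyz [0.01, 0.05, 3.4] rot [-0.1, 0.1, -0.0]
[320.3 256.6] [320.2 235.6] [335.1 221.2] [356.2 270. ]
```

View pics/w1.png

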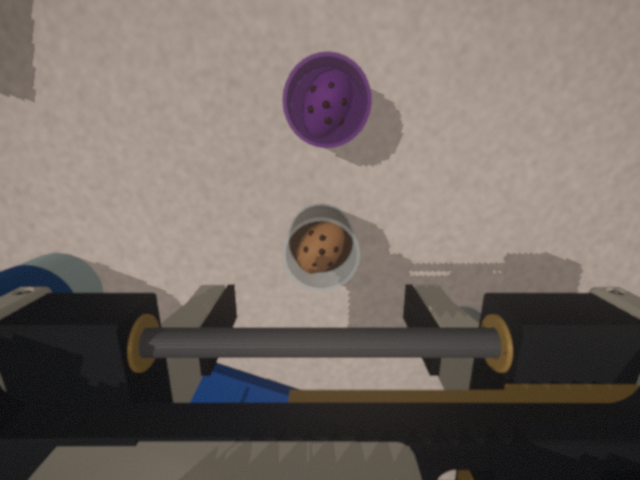

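The wrist view shows the tan pot centred between the fingers, with its rim centre at about (323,252) against a predicted (320,257). The purple decoy is at (327,100), clear of the fingers. I'll descend and grip.

```bash
python3 -m crank '[{"xyz":[0.1,0,1.5],"delta_rot":[0,0,0],"claw":0},{"xyz":[0.1,0,2.5],"delta_rot":[0,0,0],"claw":0},{"xyz":[0.1,0,3.4],"delta_rot":[0,0,0],"claw":0},{"xyz":[0.1,0,3.4],"delta_rot":[0,0,0],"claw":0},{"xyz":[0.1,0,3.4],"delta_rot":[0,0,0],"claw":1},{"xyz":[0.1,0,3.4],"delta_rot":[0,0,0],"claw":1},{"xyz":[0.1,0,3.4],"delta_rot":[0,0,0],"claw":1},{"xyz":[0.1,0,3.4],"delta_rot":[0,0,0],"claw":1},{"xyz":[0.1,0,3.4],"delta_rot":[0,0,0],"claw":1},{"xyz":[0.1,0,3.4],"delta_rot":[0,0,0],"claw":1}]' 20
python3 go.py '[[0.364,-0.285,0.14,-158.5],[0.55,0.0,0.14,-90],[0.595,0.267,0.14,-77.5]]'
```

```text
time_s: 2.9
tcp_pos: [0.3616, -0.2864, 0.0201]
eef_rot: [-180.0, 0.0, -158.5]
contact_force: [-1.4, 1.8, 6.9]
gripper_width: 0.0557
gripper_force: 20.0
t 2.9 tcp [ 0.3616 -0.2864  0.0201] rot [-180.     0.  -158.5] j [-14.  15. -40.   0. -35. -55.] w 0.0557 F [-1.4  1.8  6.9]
[0.364, -0.285, 0.14, -158.5] xyz [-0.09, 0.01, -4.0] rot [-0.0, 0.0, 0.0]
[0.55, 0.0, 0.14, -90] xyz [-9.35, 6.57, -3.99] rot [-0.0, 0.0, -68.5]
[0.595, 0.267, 0.14, -77.5] xyz [-14.01, 14.3, -4.0] rot [-0.0, 0.0, -81.0]
```

```bash
python3 -m crank '[{"xyz":[0,0,-1],"delta_rot":[0,0,0],"claw":1},{"xyz":[0,0,-2.5],"delta_rot":[0,0,0],"claw":1},{"xyz":[0,0,-4],"delta_rot":[0,0,0],"claw":1},{"xyz":[-1.5,1.7,-4],"delta_rot":[0,0,-8],"claw":1},{"xyz":[-3,3.4,-4],"delta_rot":[0,0,-16],"claw":1},{"xyz":[-4.5,5.1,-4],"delta_rot":[0,0,-24],"claw":1},{"xyz":[-6,6.8,-4],"delta_rot":[0,0,-32],"claw":1},{"xyz":[-7.5,8.5,-4],"delta_rot":[0,0,-40],"claw":1},{"xyz":[-9,10.2,-4],"delta_rot":[0,0,-48],"claw":1},{"xyz":[-10.5,11.9,-4],"delta_rot":[0,0,-56],"claw":1},{"xyz":[-12,13.6,-4],"delta_rot":[0,0,-64],"claw":1},{"xyz":[-13.2,15.3,-4],"delta_rot":[0,0,-72],"claw":1},{"xyz":[-14,16.5,-4],"delta_rot":[0,0,-78],"claw":1},{"xyz":[-14.5,17.3,-4],"delta_rot":[0,0,-81],"claw":1},{"xyz":[-14.5,17.3,-4],"delta_rot":[0,0,-81],"claw":1},{"xyz":[-14.5,17.3,-4],"delta_rot":[0,0,-81],"claw":1}]'
cat > look.py <<'E'
import sys
from plant import optics,r
from h import *
s=r.get_state();c=optics.capture("wrist");cv2.imwrite(sys.argv[1],c["img"])
lo,hi={"blue":((100,150,60),(125,255,255)),"yellow":((18,130,80),(32,255,255)),"red":((172,170,50),(180,255,255))}[sys.argv[2]]
hsv=cv2.cvtColor(c["img"],cv2.COLOR_BGR2HSV);m=cv2.inRange(hsv,lo,hi)
if sys.argv[2]=="red": m|=cv2.inRange(hsv,(0,170,50),(4,255,255))
T=wristT(c,s)
for q in cv2.findContours(m,cv2.RETR_EXTERNAL,2)[0]:
    if cv2.contourArea(q)<300: continue
    P=cast(c,q.reshape(-1,2),.014,T)[:,:2]*1000
    rr=cv2.minAreaRect(P.astype(np.float32)); print(np.round(rr[0],1),np.round(rr[1],1),round(rr[2],1),"px bbox",cv2.boundingRect(q))
E
python3 go.py '[[0.575,0.355,0.14,-77.5]]'; python3 look.py pics/w2.png yellow
```

```text
time_s: 4.9
tcp_pos: [0.5748, 0.3559, 0.1387]
eef_rot: [179.9, -0.0, -77.5]
contact_force: [0.6, -0.4, -1.0]
gripper_width: 0.0558
gripper_force: 20.0
t 4.9 tcp [0.5748 0.3559 0.1387] rot [179.9  -0.  -77.5] j [ 48.  24.  -6.  -0. -60. -36.] w 0.0558 F [ 0.6 -0.4 -1. ]
[0.575, 0.355, 0.14, -77.5] xyz [0.03, 0.0, -0.04] rot [0.1, -0.0, 0.0]
[454.4 501.7] [377.5  21.2] 12.6 px bbox (220, 384, 366, 18)
[436.9 438.2] [17.  64.5] 20.5 px bbox (429, 315, 20, 57)
[663.6 488.4] [17.9 65.6] 3.2 px bbox (192, 314, 21, 58)
[585.4 308.2] [ 86.7 174.1] 12.5 px bbox (263, 62, 114, 214)
```

View pics/w2.png

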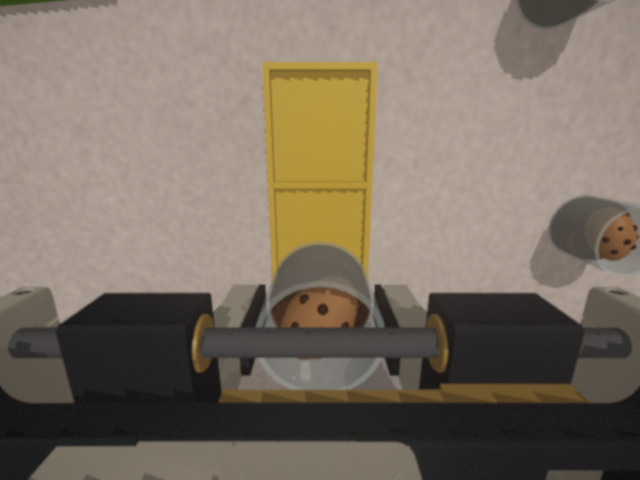

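The wrist view shows the yellow tray (263–377, 62–276) aligned with the tool and the tan pot held above its far bay. I'll lower it.

```bash
python3 -m crank '[{"xyz":[0,0,1],"delta_rot":[0,0,0],"claw":1},{"xyz":[-0.05,0,2],"delta_rot":[0,0,0],"claw":1},{"xyz":[-0.05,0,3],"delta_rot":[0,0,0],"claw":1},{"xyz":[-0.05,0,3.4],"delta_rot":[0,0,0],"claw":1},{"xyz":[-0.05,0,3.6],"delta_rot":[0,0,0],"claw":1},{"xyz":[-0.05,0,3.7],"delta_rot":[0,0,0],"claw":1},{"xyz":[-0.05,0,3.7],"delta_rot":[0,0,0],"claw":1},{"xyz":[-0.05,0,3.7],"delta_rot":[0,0,0],"claw":1}]'
```

```text
time_s: 5.95
tcp_pos: [0.5755, 0.3579, 0.0294]
eef_rot: [-179.9, 0.0, -77.5]
contact_force: [-0.0, 0.1, -1.0]
gripper_width: 0.0557
gripper_force: 20.0
```

```bash
python3 -m crank '[{"xyz":[0,0,0.05],"delta_rot":[0,0,0],"claw":1},{"xyz":[0,0,0.1],"delta_rot":[0,0,0],"claw":1},{"xyz":[0,0,0.1],"delta_rot":[0,0,0],"claw":1},{"xyz":[0,0,0.1],"delta_rot":[0,0,0],"claw":1}]'
python3 -m crank '[{"xyz":[0,0,0.03],"delta_rot":[0,0,0],"claw":1},{"xyz":[0,0,0.03],"delta_rot":[0,0,0],"claw":1}]'
```

```text
time_s: 6.45
tcp_pos: [0.5751, 0.3575, 0.0255]
eef_rot: [180.0, -0.0, -77.5]
contact_force: [-0.7, 0.4, -1.7]
gripper_width: 0.0557
gripper_force: 20.0
time_s: 6.7
tcp_pos: [0.5752, 0.3576, 0.0252]
eef_rot: [-180.0, 0.0, -77.5]
contact_force: [-2.4, -0.8, 4.1]
gripper_width: 0.0561
gripper_force: 20.0
```

```bash
python3 -m crank '[{"xyz":[0,0,0],"delta_rot":[0,0,0],"claw":0.5},{"xyz":[0,0,0],"delta_rot":[0,0,0],"claw":0},{"xyz":[0,0,0],"delta_rot":[0,0,0],"claw":0},{"xyz":[0,0,0],"delta_rot":[0,0,0],"claw":0},{"xyz":[0,0,0],"delta_rot":[0,0,0],"claw":0},{"xyz":[0,0,-1],"delta_rot":[0,0,0],"claw":0},{"xyz":[0,0,-2.5],"delta_rot":[0,0,0],"claw":0},{"xyz":[0,0,-4],"delta_rot":[0,0,0],"claw":0},{"xyz":[0,0,-4],"delta_rot":[0,0,0],"claw":0}]'
python3 go.py '[[0.346,0.30,0.12,-77.5],[0.346,0.30,0.021,-77.5]]'
```

```text
time_s: 7.82
tcp_pos: [0.5771, 0.3592, 0.1495]
eef_rot: [-179.6, 0.2, -77.4]
contact_force: [-0.5, 0.2, -0.6]
gripper_width: 0.0878
gripper_force: 0.0
t 7.83 tcp [0.5771 0.3592 0.1495] rot [-179.6    0.2  -77.4] j [ 48.  24.  -5.   0. -61. -36.] w 0.0878 F [-0.5  0.2 -0.6]
[0.346, 0.3, 0.12, -77.5] xyz [0.25, 7.96, 0.93] rot [-0.4, 0.2, 0.1]
[0.346, 0.3, 0.021, -77.5] xyz [0.26, 7.98, 4.23] rot [-0.4, 0.2, 0.1]
```

```bash
python3 -m crank '[{"xyz":[0.1,2,0.2],"delta_rot":[0,0,0],"claw":0},{"xyz":[0.2,4,0.5],"delta_rot":[0,0,0],"claw":0},{"xyz":[0.25,6,0.9],"delta_rot":[0,0,0],"claw":0},{"xyz":[0.25,7.4,0.9],"delta_rot":[0,0,0],"claw":0},{"xyz":[0.25,7.9,0.9],"delta_rot":[0,0,0],"claw":0},{"xyz":[0.25,7.9,0.9],"delta_rot":[0,0,0],"claw":0},{"xyz":[0.25,7.9,0.9],"delta_rot":[0,0,0],"claw":0}]'
python3 go.py '[[0.346,0.30,0.021,-77.5]]'; python3 look.py pics/w3.png yellow >/dev/null
```

```text
time_s: 8.7
tcp_pos: [0.3462, 0.2995, 0.1178]
eef_rot: [-180.0, 0.0, -77.5]
contact_force: [-0.2, 0.4, -0.1]
gripper_width: 0.0879
gripper_force: 0.0
t 8.7 tcp [0.3462 0.2995 0.1178] rot [-180.     0.   -77.5] j [ 66.   6. -35.   0. -49. -53.] w 0.0879 F [-0.2  0.4 -0.1]
[0.346, 0.3, 0.021, -77.5] xyz [-0.02, 0.0, 3.23] rot [-0.0, 0.0, 0.0]
```

View pics/w3.png

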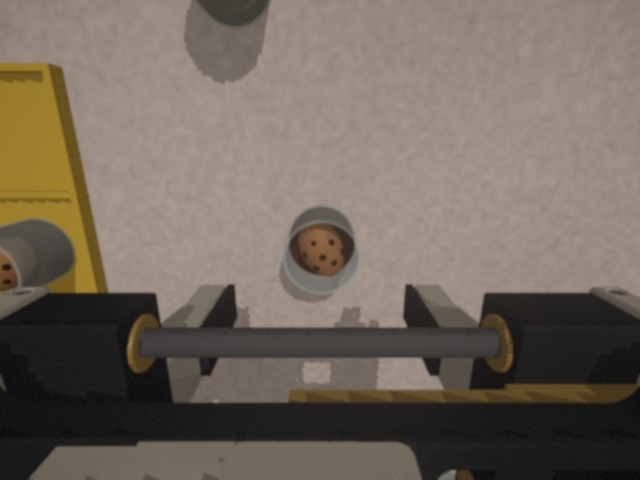

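The second tan pot has its rim centre at about (321,257), centred between the fingers. I'll grip it and lift.

```bash
python3 -m crank '[{"xyz":[0,0,1.5],"delta_rot":[0,0,0],"claw":0},{"xyz":[0,0,2.5],"delta_rot":[0,0,0],"claw":0},{"xyz":[0,0,3.2],"delta_rot":[0,0,0],"claw":0},{"xyz":[0,0,3.2],"delta_rot":[0,0,0],"claw":0},{"xyz":[0,0,3.2],"delta_rot":[0,0,0],"claw":1},{"xyz":[0,0,3.2],"delta_rot":[0,0,0],"claw":1},{"xyz":[0,0,3.2],"delta_rot":[0,0,0],"claw":1},{"xyz":[0,0,3.2],"delta_rot":[0,0,0],"claw":1},{"xyz":[0,0,3.2],"delta_rot":[0,0,0],"claw":1}]'
python3 go.py '[[0.594,0.269,0.14,-77.5]]'
```

```text
time_s: 9.88
tcp_pos: [0.3455, 0.2991, 0.0222]
eef_rot: [-180.0, 0.0, -77.5]
contact_force: [-2.0, -1.1, 6.6]
gripper_width: 0.0559
gripper_force: 20.0
t 9.88 tcp [0.3455 0.2991 0.0222] rot [-180.     0.   -77.5] j [ 66.  14. -41.   0. -35. -53.] w 0.0559 F [-2.  -1.1  6.6]
[0.594, 0.269, 0.14, -77.5] xyz [2.78, -7.87, -3.92] rot [-0.0, 0.0, 0.0]
```

```bash
python3 -m crank '[{"xyz":[0,0,-1],"delta_rot":[0,0,0],"claw":1},{"xyz":[0,0,-2.5],"delta_rot":[0,0,0],"claw":1},{"xyz":[0,0,-4],"delta_rot":[0,0,0],"claw":1},{"xyz":[0.6,-1.7,-4],"delta_rot":[0,0,0],"claw":1},{"xyz":[1.2,-3.4,-4],"delta_rot":[0,0,0],"claw":1},{"xyz":[1.8,-5.1,-4],"delta_rot":[0,0,0],"claw":1},{"xyz":[2.4,-6.8,-4],"delta_rot":[0,0,0],"claw":1},{"xyz":[2.8,-7.8,-4],"delta_rot":[0,0,0],"claw":1},{"xyz":[2.8,-7.85,-4],"delta_rot":[0,0,0],"claw":1},{"xyz":[2.8,-7.85,-3],"delta_rot":[0,0,0],"claw":1},{"xyz":[2.8,-7.85,-2],"delta_rot":[0,0,0],"claw":1},{"xyz":[2.8,-7.85,-1.2],"delta_rot":[0,0,0],"claw":1},{"xyz":[2.8,-7.85,-0.7],"delta_rot":[0,0,0],"claw":1},{"xyz":[2.8,-7.85,-0.4],"delta_rot":[0,0,0],"claw":1},{"xyz":[2.8,-7.85,-0.3],"delta_rot":[0,0,0],"claw":1},{"xyz":[2.8,-7.85,-0.3],"delta_rot":[0,0,0],"claw":1},{"xyz":[2.8,-7.85,-0.3],"delta_rot":[0,0,0],"claw":1}]'
```

```text
time_s: 12.0
tcp_pos: [0.5939, 0.2682, 0.0314]
eef_rot: [-179.9, 0.0, -77.5]
contact_force: [-0.2, -0.2, -0.3]
gripper_width: 0.0558
gripper_force: 20.0
```

```bash
python3 -m crank '[{"xyz":[0,0,0.05],"delta_rot":[0,0,0],"claw":1},{"xyz":[0,0,0.1],"delta_rot":[0,0,0],"claw":1},{"xyz":[0,0,0.14],"delta_rot":[0,0,0],"claw":1},{"xyz":[0,0,0.14],"delta_rot":[0,0,0],"claw":1},{"xyz":[0,0,0.14],"delta_rot":[0,0,0],"claw":1}]'
```

```text
time_s: 12.62
tcp_pos: [0.5936, 0.2679, 0.0272]
eef_rot: [-180.0, -0.0, -77.5]
contact_force: [-2.7, -0.5, 5.6]
gripper_width: 0.0555
gripper_force: 20.0
```

```bash
python3 -m crank '[{"xyz":[0,0,0],"delta_rot":[0,0,0],"claw":0.5},{"xyz":[0,0,0],"delta_rot":[0,0,0],"claw":0},{"xyz":[0,0,0],"delta_rot":[0,0,0],"claw":0},{"xyz":[0,0,0],"delta_rot":[0,0,0],"claw":0},{"xyz":[0,0,0],"delta_rot":[0,0,0],"claw":0},{"xyz":[0,0,-1],"delta_rot":[0,0,0],"claw":0},{"xyz":[0,0,-2.5],"delta_rot":[0,0,0],"claw":0},{"xyz":[0,0,-4],"delta_rot":[0,0,0],"claw":0},{"xyz":[0,0,-4],"delta_rot":[0,0,0],"claw":0},{"xyz":[0,0,-4],"delta_rot":[0,0,0],"claw":0}]'
python3 go.py '[[0.446,0.1335,0.12,-77.5],[0.446,0.1335,0.021,-77.5]]'
```

```text
time_s: 13.88
tcp_pos: [0.5932, 0.2678, 0.1462]
eef_rot: [180.0, 0.0, -77.5]
contact_force: [-0.3, -0.3, -1.3]
gripper_width: 0.0873
gripper_force: 0.0
t 13.88 tcp [0.5932 0.2678 0.1462] rot [180.    0.  -77.5] j [ 41.  22.  -9.  -0. -60. -29.] w 0.0873 F [-0.3 -0.3 -1.3]
[0.446, 0.1335, 0.12, -77.5] xyz [3.31, 5.76, 0.87] rot [0.0, 0.0, 0.0]
[0.446, 0.1335, 0.021, -77.5] xyz [3.31, 5.76, 4.17] rot [0.0, 0.0, 0.0]
```

```bash
python3 -m crank '[{"xyz":[0.9,1.5,0.2],"delta_rot":[0,0,0],"claw":0},{"xyz":[1.8,3,0.5],"delta_rot":[0,0,0],"claw":0},{"xyz":[2.6,4.5,0.9],"delta_rot":[0,0,0],"claw":0},{"xyz":[3.3,5.7,0.9],"delta_rot":[0,0,0],"claw":0},{"xyz":[3.3,5.75,0.9],"delta_rot":[0,0,0],"claw":0},{"xyz":[3.3,5.75,0.9],"delta_rot":[0,0,0],"claw":0},{"xyz":[3.3,5.75,2],"delta_rot":[0,0,0],"claw":0},{"xyz":[3.3,5.75,3.2],"delta_rot":[0,0,0],"claw":0},{"xyz":[3.3,5.75,4.15],"delta_rot":[0,0,0],"claw":0},{"xyz":[3.3,5.75,4.15],"delta_rot":[0,0,0],"claw":0},{"xyz":[3.3,5.75,4.15],"delta_rot":[0,0,0],"claw":1},{"xyz":[3.3,5.75,4.15],"delta_rot":[0,0,0],"claw":1},{"xyz":[3.3,5.75,4.15],"delta_rot":[0,0,0],"claw":1},{"xyz":[3.3,5.75,4.15],"delta_rot":[0,0,0],"claw":1},{"xyz":[3.3,5.75,4.15],"delta_rot":[0,0,0],"claw":1},{"xyz":[3.3,5.75,4.15],"delta_rot":[0,0,0],"claw":1}]'
python3 go.py '[[0.57,-0.255,0.14,-75],[0.57,-0.344,0.14,-75]]'
```

```text
time_s: 15.88
tcp_pos: [0.4468, 0.134, 0.0226]
eef_rot: [-180.0, 0.0, -77.5]
contact_force: [-2.7, 0.4, 6.8]
gripper_width: 0.0555
gripper_force: 20.0
t 15.88 tcp [0.4468 0.134  0.0226] rot [-180.     0.   -77.5] j [ 41.  15. -40.   0. -35. -28.] w 0.0555 F [-2.7  0.4  6.8]
[0.57, -0.255, 0.14, -75] xyz [13.55, -1.19, -3.92] rot [-0.0, 0.0, -2.5]
[0.57, -0.344, 0.14, -75] xyz [16.44, -0.55, -3.92] rot [-0.0, 0.0, -2.5]
```

```bash
python3 -m crank '[{"xyz":[0,0,-1],"delta_rot":[0,0,0],"claw":1},{"xyz":[0,0,-2.5],"delta_rot":[0,0,0],"claw":1},{"xyz":[0,0,-4],"delta_rot":[0,0,0],"claw":1},{"xyz":[1.7,-0.2,-4],"delta_rot":[0,0,0],"claw":1},{"xyz":[3.4,-0.4,-4],"delta_rot":[0,0,0],"claw":1},{"xyz":[5.1,-0.6,-4],"delta_rot":[0,0,0],"claw":1},{"xyz":[6.8,-0.8,-4],"delta_rot":[0,0,0],"claw":1},{"xyz":[8.5,-1,-4],"delta_rot":[0,0,0],"claw":1},{"xyz":[10.2,-1.1,-4],"delta_rot":[0,0,0],"claw":1},{"xyz":[11.9,-1.2,-4],"delta_rot":[0,0,0],"claw":1},{"xyz":[13,-1.2,-4],"delta_rot":[0,0,0],"claw":1},{"xyz":[13.5,-1.2,-4],"delta_rot":[0,0,0],"claw":1},{"xyz":[13.5,-1.2,-4],"delta_rot":[0,0,0],"claw":1},{"xyz":[13.5,-1.2,-4],"delta_rot":[0,0,0],"claw":1}]'
python3 look.py pics/w4.png blue; python3 go.py '[[0.57,-0.255,0.028,-77.5],[0.57,-0.344,0.14,-77.5],[0.57,-0.344,0.0275,-77.5]]'
```

```text
time_s: 17.62
tcp_pos: [0.5694, -0.2529, 0.142]
eef_rot: [180.0, 0.0, -77.4]
contact_force: [-0.6, 0.4, -0.6]
gripper_width: 0.0557
gripper_force: 20.0
[ 564.6 -308.1] [151.9  79.9] 89.7 px bbox (279, 79, 133, 171)
t 17.68 tcp [ 0.5695 -0.2527  0.1421] rot [-180.     0.   -77.4] j [ -6.  19. -13.  -0. -58.  19.] w 0.0555 F [ 1.1  0.6 -0.5]
[0.57, -0.255, 0.028, -77.5] xyz [0.08, 0.0, 3.8] rot [-0.0, 0.0, 0.1]
[0.57, -0.344, 0.14, -77.5] xyz [2.97, 0.65, 0.07] rot [-0.0, 0.0, 0.1]
[0.57, -0.344, 0.0275, -77.5] xyz [2.97, 0.65, 3.82] rot [-0.0, 0.0, 0.1]
```

View pics/w4.png

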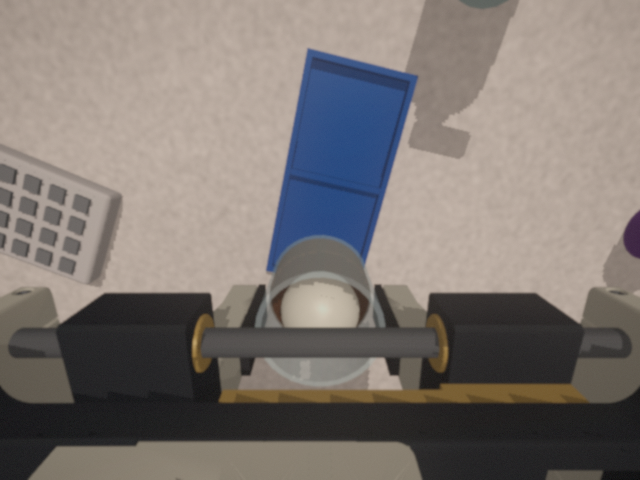

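```bash
python3 - <<'E'
from plant import optics,r
from h import *
s=r.get_state();c=optics.capture("wrist");print(cast(c,[[308,50],[417,76],[268,271],[291,176],[384,192]],.014,wristT(c,s)).round(4)); print(s["tcp_pos"])
E
```

```text
[[ 0.6097 -0.3919  0.014 ]
 [ 0.5235 -0.3928  0.014 ]
 [ 0.6081 -0.2074  0.014 ]
 [ 0.6041 -0.2966  0.014 ]
 [ 0.5238 -0.3007  0.014 ]]
[ 0.56949298 -0.25271712  0.14210364]
```

The wrist view shows the blue tray with corners (308,50), (417,76) and (268,271), and the white pot held over the near bay. That puts the tray centre at about (0.568,-0.300). I'll place this pot in the far bay first.

```bash
python3 -m crank '[{"xyz":[1,0.2,0],"delta_rot":[0,0,0],"claw":1},{"xyz":[2,0.5,0],"delta_rot":[0,0,0],"claw":1},{"xyz":[3,0.7,0],"delta_rot":[0,0,0],"claw":1},{"xyz":[3,0.7,0],"delta_rot":[0,0,0],"claw":1},{"xyz":[3,0.7,1],"delta_rot":[0,0,0],"claw":1},{"xyz":[3,0.7,2],"delta_rot":[0,0,0],"claw":1},{"xyz":[3,0.7,2.8],"delta_rot":[0,0,0],"claw":1},{"xyz":[3,0.7,3.3],"delta_rot":[0,0,0],"claw":1},{"xyz":[3,0.7,3.6],"delta_rot":[0,0,0],"claw":1},{"xyz":[3,0.7,3.7],"delta_rot":[0,0,0],"claw":1},{"xyz":[3,0.7,3.7],"delta_rot":[0,0,0],"claw":1},{"xyz":[3,0.7,3.7],"delta_rot":[0,0,0],"claw":1}]'
```

```text
time_s: 19.23
tcp_pos: [0.5691, -0.3463, 0.0317]
eef_rot: [-179.9, -0.0, -77.5]
contact_force: [0.6, 0.2, -0.2]
gripper_width: 0.0555
gripper_force: 20.0
```

```bash
python3 -m crank '[{"xyz":[0,0,0.05],"delta_rot":[0,0,0],"claw":1},{"xyz":[0,0,0.1],"delta_rot":[0,0,0],"claw":1},{"xyz":[0,0,0.14],"delta_rot":[0,0,0],"claw":1},{"xyz":[0,0,0.14],"delta_rot":[0,0,0],"claw":1},{"xyz":[0,0,0.14],"delta_rot":[0,0,0],"claw":1}]'
```

```text
time_s: 19.85
tcp_pos: [0.5687, -0.3462, 0.0277]
eef_rot: [-180.0, -0.0, -77.5]
contact_force: [-2.2, 0.6, 5.7]
gripper_width: 0.0555
gripper_force: 20.0
```

```bash
python3 -m crank '[{"xyz":[0,0,0],"delta_rot":[0,0,0],"claw":0.5},{"xyz":[0,0,0],"delta_rot":[0,0,0],"claw":0},{"xyz":[0,0,0],"delta_rot":[0,0,0],"claw":0},{"xyz":[0,0,0],"delta_rot":[0,0,0],"claw":0},{"xyz":[0,0,0],"delta_rot":[0,0,0],"claw":0},{"xyz":[0,0,-1],"delta_rot":[0,0,0],"claw":0},{"xyz":[0,0,-2.5],"delta_rot":[0,0,0],"claw":0},{"xyz":[0,0,-4],"delta_rot":[0,0,0],"claw":0},{"xyz":[0,0,-4],"delta_rot":[0,0,0],"claw":0},{"xyz":[0,0,-4],"delta_rot":[0,0,0],"claw":0}]'
python3 go.py '[[0.433,-0.0173,0.12,-77.5],[0.433,-0.0173,0.021,-77.5]]'
```

```text
time_s: 21.1
tcp_pos: [0.5684, -0.3459, 0.1465]
eef_rot: [-180.0, 0.0, -77.5]
contact_force: [-0.2, 0.8, -0.7]
gripper_width: 0.0875
gripper_force: 0.0
t 21.1 tcp [ 0.5684 -0.3459  0.1465] rot [-180.     0.   -77.5] j [-15.  23.  -7.  -0. -60.  27.] w 0.0875 F [-0.2  0.8 -0.7]
[0.433, -0.0173, 0.12, -77.5] xyz [-11.67, 2.03, 0.89] rot [-0.0, 0.0, 0.0]
[0.433, -0.0173, 0.021, -77.5] xyz [-11.67, 2.03, 4.19] rot [-0.0, 0.0, 0.0]
```

```bash
python3 -m crank '[{"xyz":[-1.8,0.3,0],"delta_rot":[0,0,0],"claw":0},{"xyz":[-3.6,0.6,0],"delta_rot":[0,0,0],"claw":0},{"xyz":[-5.4,0.9,0],"delta_rot":[0,0,0],"claw":0},{"xyz":[-7.2,1.2,0],"delta_rot":[0,0,0],"claw":0},{"xyz":[-9,1.6,0.3],"delta_rot":[0,0,0],"claw":0},{"xyz":[-10.7,1.9,0.6],"delta_rot":[0,0,0],"claw":0},{"xyz":[-11.7,2.05,0.9],"delta_rot":[0,0,0],"claw":0},{"xyz":[-11.7,2.05,0.9],"delta_rot":[0,0,0],"claw":0},{"xyz":[-11.7,2.05,0.9],"delta_rot":[0,0,0],"claw":0},{"xyz":[-11.7,2.05,2],"delta_rot":[0,0,0],"claw":0},{"xyz":[-11.7,2.05,3.2],"delta_rot":[0,0,0],"claw":0},{"xyz":[-11.7,2.05,4.15],"delta_rot":[0,0,0],"claw":0},{"xyz":[-11.7,2.05,4.15],"delta_rot":[0,0,0],"claw":0},{"xyz":[-11.7,2.05,4.15],"delta_rot":[0,0,0],"claw":1},{"xyz":[-11.7,2.05,4.15],"delta_rot":[0,0,0],"claw":1},{"xyz":[-11.7,2.05,4.15],"delta_rot":[0,0,0],"claw":1},{"xyz":[-11.7,2.05,4.15],"delta_rot":[0,0,0],"claw":1},{"xyz":[-11.7,2.05,4.15],"delta_rot":[0,0,0],"claw":1}]'
python3 go.py '[[0.568,-0.2545,0.14,-77.5],[0.568,-0.2545,0.0275,-77.5]]'
```

```text
time_s: 23.35
tcp_pos: [0.4327, -0.0167, 0.0229]
eef_rot: [-180.0, 0.0, -77.4]
contact_force: [-1.6, 1.2, 7.1]
gripper_width: 0.0556
gripper_force: 20.0
t 23.35 tcp [ 0.4327 -0.0167  0.0229] rot [-180.     0.   -77.4] j [ 24.  12. -44.   0. -34. -12.] w 0.0556 F [-1.6  1.2  7.1]
[0.568, -0.2545, 0.14, -77.5] xyz [8.72, -2.68, -3.9] rot [-0.0, 0.0, 0.1]
[0.568, -0.2545, 0.0275, -77.5] xyz [8.72, -2.68, -0.15] rot [-0.0, 0.0, 0.1]
```

```bash
python3 -m crank '[{"xyz":[0,0,-1],"delta_rot":[0,0,0],"claw":1},{"xyz":[0,0,-2.5],"delta_rot":[0,0,0],"claw":1},{"xyz":[0,0,-4],"delta_rot":[0,0,0],"claw":1},{"xyz":[1.7,-0.5,-4],"delta_rot":[0,0,0],"claw":1},{"xyz":[3.4,-1,-4],"delta_rot":[0,0,0],"claw":1},{"xyz":[5.1,-1.5,-4],"delta_rot":[0,0,0],"claw":1},{"xyz":[6.8,-2,-4],"delta_rot":[0,0,0],"claw":1},{"xyz":[8.2,-2.5,-4],"delta_rot":[0,0,0],"claw":1},{"xyz":[8.7,-2.7,-4],"delta_rot":[0,0,0],"claw":1},{"xyz":[8.7,-2.7,-4],"delta_rot":[0,0,0],"claw":1},{"xyz":[8.7,-2.7,-3],"delta_rot":[0,0,0],"claw":1},{"xyz":[8.7,-2.7,-2],"delta_rot":[0,0,0],"claw":1},{"xyz":[8.7,-2.7,-1.2],"delta_rot":[0,0,0],"claw":1},{"xyz":[8.7,-2.7,-0.7],"delta_rot":[0,0,0],"claw":1},{"xyz":[8.7,-2.7,-0.4],"delta_rot":[0,0,0],"claw":1},{"xyz":[8.7,-2.7,-0.3],"delta_rot":[0,0,0],"claw":1},{"xyz":[8.7,-2.7,-0.3],"delta_rot":[0,0,0],"claw":1},{"xyz":[8.7,-2.7,-0.3],"delta_rot":[0,0,0],"claw":1}]'
python3 -m crank '[{"xyz":[0,0,0.05],"delta_rot":[0,0,0],"claw":1},{"xyz":[0,0,0.1],"delta_rot":[0,0,0],"claw":1},{"xyz":[0,0,0.13],"delta_rot":[0,0,0],"claw":1},{"xyz":[0,0,0.13],"delta_rot":[0,0,0],"claw":1},{"xyz":[0,0,0.13],"delta_rot":[0,0,0],"claw":1}]'
```

```text
time_s: 25.6
tcp_pos: [0.5686, -0.2541, 0.032]
eef_rot: [-179.9, -0.0, -77.5]
contact_force: [-0.8, -0.1, -0.9]
gripper_width: 0.0556
gripper_force: 20.0
time_s: 26.22
tcp_pos: [0.5682, -0.2541, 0.0279]
eef_rot: [-180.0, -0.0, -77.5]
contact_force: [-2.4, 1.3, 5.8]
gripper_width: 0.0559
gripper_force: 20.0
```

```bash
python3 -m crank '[{"xyz":[0,0,0],"delta_rot":[0,0,0],"claw":0.5},{"xyz":[0,0,0],"delta_rot":[0,0,0],"claw":0},{"xyz":[0,0,0],"delta_rot":[0,0,0],"claw":0},{"xyz":[0,0,0],"delta_rot":[0,0,0],"claw":0},{"xyz":[0,0,0],"delta_rot":[0,0,0],"claw":0},{"xyz":[0,0,-1],"delta_rot":[0,0,0],"claw":0},{"xyz":[0,0,-2.5],"delta_rot":[0,0,0],"claw":0},{"xyz":[0,0,-4],"delta_rot":[0,0,0],"claw":0},{"xyz":[-1.5,2,-4],"delta_rot":[0,0,0],"claw":0},{"xyz":[-3,3.9,-4],"delta_rot":[0,0,0],"claw":0},{"xyz":[-3,4.4,-4],"delta_rot":[0,0,0],"claw":0},{"xyz":[-3,4.4,-4],"delta_rot":[0,0,0],"claw":0},{"xyz":[-3,4.4,-4],"delta_rot":[0,0,0],"claw":0}]'
python3 go.py '[[0.404,-0.128,0.12,-77.5],[0.404,-0.128,0.021,-77.5]]'
python3 - <<'E'
from plant import optics
import cv2,numpy as np
c=optics.capture("side")["img"];cv2.imwrite("pics/side2.png",cv2.resize(c[130:360,180:460],None,fx=2.6,fy=2.6,interpolation=2))
E
```

```text
time_s: 27.85
tcp_pos: [0.4206, -0.1949, 0.1479]
eef_rot: [-179.9, -0.0, -77.5]
contact_force: [-0.6, -0.4, 0.3]
gripper_width: 0.0871
gripper_force: 0.0
t 27.85 tcp [ 0.4206 -0.1949  0.1479] rot [-179.9   -0.   -77.5] j [ -0.   4. -32.   0. -54.  13.] w 0.0871 F [-0.6 -0.4  0.3]
[0.404, -0.128, 0.12, -77.5] xyz [-2.3, 0.06, 0.93] rot [-0.1, -0.0, 0.0]
[0.404, -0.128, 0.021, -77.5] xyz [-2.3, 0.06, 4.23] rot [-0.1, -0.0, 0.0]
```

View pics/side2.png

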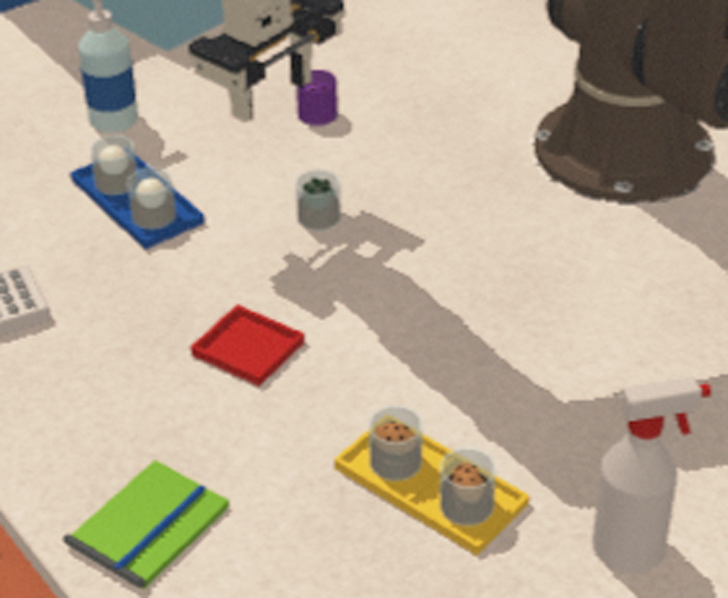

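All four pots stand upright in their bays: white in blue (~(115,165) and (152,200)), tan in yellow (~(395,445) and (467,485)). The mould pot at (318,200) is untouched, so I'll take it next.

```bash
python3 -m crank '[{"xyz":[-1,0,0.2],"delta_rot":[0,0,0],"claw":0},{"xyz":[-2,0.05,0.5],"delta_rot":[0,0,0],"claw":0},{"xyz":[-2.3,0.05,0.9],"delta_rot":[0,0,0],"claw":0},{"xyz":[-2.3,0.05,0.9],"delta_rot":[0,0,0],"claw":0},{"xyz":[-2.3,0.05,0.9],"delta_rot":[0,0,0],"claw":0},{"xyz":[-2.3,0.05,2],"delta_rot":[0,0,0],"claw":0},{"xyz":[-2.3,0.05,3.2],"delta_rot":[0,0,0],"claw":0},{"xyz":[-2.3,0.05,4.15],"delta_rot":[0,0,0],"claw":0},{"xyz":[-2.3,0.05,4.15],"delta_rot":[0,0,0],"claw":0},{"xyz":[-2.3,0.05,4.15],"delta_rot":[0,0,0],"claw":1},{"xyz":[-2.3,0.05,4.15],"delta_rot":[0,0,0],"claw":1},{"xyz":[-2.3,0.05,4.15],"delta_rot":[0,0,0],"claw":1},{"xyz":[-2.3,0.05,4.15],"delta_rot":[0,0,0],"claw":1},{"xyz":[-2.3,0.05,4.15],"delta_rot":[0,0,0],"claw":1}]'
python3 go.py '[[0.616,0.022,0.14,-71],[0.616,0.10,0.14,-71]]'
```

```text
time_s: 29.65
tcp_pos: [0.4038, -0.1277, 0.0235]
eef_rot: [-179.9, -0.0, -77.4]
contact_force: [-2.0, 0.5, 7.2]
gripper_width: 0.0556
gripper_force: 20.0
t 29.65 tcp [ 0.4038 -0.1277  0.0235] rot [-179.9   -0.   -77.4] j [  9.  12. -45.   0. -33.   3.] w 0.0556 F [-2.   0.5  7.2]
[0.616, 0.022, 0.14, -71] xyz [-3.33, -7.99, -3.88] rot [-0.1, -0.0, -6.4]
[0.616, 0.1, 0.14, -71] xyz [-5.87, -8.56, -3.88] rot [-0.1, -0.0, -6.4]
```

Stop short at (0.616,0.10) so the wrist camera can see the red tray, then place.

```bash
python3 -m crank '[{"xyz":[0,0,-1],"delta_rot":[0,0,0],"claw":1},{"xyz":[0,0,-2.5],"delta_rot":[0,0,0],"claw":1},{"xyz":[0,0,-4],"delta_rot":[0,0,0],"claw":1},{"xyz":[-1.1,-1.6,-4],"delta_rot":[0,0,-2],"claw":1},{"xyz":[-2.2,-3.2,-4],"delta_rot":[0,0,-3],"claw":1},{"xyz":[-3.3,-4.8,-4],"delta_rot":[0,0,-4],"claw":1},{"xyz":[-4.4,-6.4,-4],"delta_rot":[0,0,-5],"claw":1},{"xyz":[-5.5,-8,-4],"delta_rot":[0,0,-6],"claw":1},{"xyz":[-5.9,-8.55,-4],"delta_rot":[0,0,-6.5],"claw":1},{"xyz":[-5.9,-8.55,-4],"delta_rot":[0,0,-6.5],"claw":1},{"xyz":[-5.9,-8.55,-4],"delta_rot":[0,0,-6.5],"claw":1}]'
python3 look.py pics/w5.png red; python3 go.py '[[0.616,0.022,0.14,-71]]'
```

```text
time_s: 31.02
tcp_pos: [0.6143, 0.0999, 0.1426]
eef_rot: [179.9, 0.0, -71.0]
contact_force: [-0.2, 0.2, -0.6]
gripper_width: 0.0553
gripper_force: 20.0
[612.1  24.8] [84.9 87.6] 19.4 px bbox (300, 94, 107, 111)
t 31.07 tcp [0.6144 0.0997 0.1429] rot [180.   0. -71.] j [ 27.  19. -13.  -0. -58.  -8.] w 0.0557 F [-0.2 -0.4 -0.5]
[0.616, 0.022, 0.14, -71] xyz [2.47, 0.79, 0.1] rot [0.0, 0.0, -0.0]
```

```bash
python3 -m crank '[{"xyz":[1,0.3,0],"delta_rot":[0,0,0],"claw":1},{"xyz":[2,0.6,0],"delta_rot":[0,0,0],"claw":1},{"xyz":[2.45,0.8,0],"delta_rot":[0,0,0],"claw":1},{"xyz":[2.45,0.8,0],"delta_rot":[0,0,0],"claw":1},{"xyz":[2.45,0.8,1],"delta_rot":[0,0,0],"claw":1},{"xyz":[2.45,0.8,2],"delta_rot":[0,0,0],"claw":1},{"xyz":[2.45,0.8,2.8],"delta_rot":[0,0,0],"claw":1},{"xyz":[2.45,0.8,3.3],"delta_rot":[0,0,0],"claw":1},{"xyz":[2.45,0.8,3.6],"delta_rot":[0,0,0],"claw":1},{"xyz":[2.45,0.8,3.7],"delta_rot":[0,0,0],"claw":1},{"xyz":[2.45,0.8,3.7],"delta_rot":[0,0,0],"claw":1},{"xyz":[2.45,0.8,3.7],"delta_rot":[0,0,0],"claw":1}]'
python3 -m crank '[{"xyz":[0,0,0.05],"delta_rot":[0,0,0],"claw":1},{"xyz":[0,0,0.1],"delta_rot":[0,0,0],"claw":1},{"xyz":[0,0,0.1],"delta_rot":[0,0,0],"claw":1},{"xyz":[0,0,0.1],"delta_rot":[0,0,0],"claw":1}]'
```

```text
time_s: 32.58
tcp_pos: [0.6171, 0.0235, 0.0326]
eef_rot: [-179.9, -0.0, -71.0]
contact_force: [-1.0, -0.8, -0.9]
gripper_width: 0.0557
gripper_force: 20.0
time_s: 33.08
tcp_pos: [0.6166, 0.0233, 0.0288]
eef_rot: [180.0, -0.0, -71.0]
contact_force: [-0.0, -0.0, -1.3]
gripper_width: 0.0556
gripper_force: 20.0
```

```bash
python3 -m crank '[{"xyz":[0,0,0.03],"delta_rot":[0,0,0],"claw":1},{"xyz":[0,0,0.04],"delta_rot":[0,0,0],"claw":1},{"xyz":[0,0,0.04],"delta_rot":[0,0,0],"claw":1}]'
python3 -m crank '[{"xyz":[0,0,0],"delta_rot":[0,0,0],"claw":0.5},{"xyz":[0,0,0],"delta_rot":[0,0,0],"claw":0},{"xyz":[0,0,0],"delta_rot":[0,0,0],"claw":0},{"xyz":[0,0,0],"delta_rot":[0,0,0],"claw":0},{"xyz":[0,0,0],"delta_rot":[0,0,0],"claw":0},{"xyz":[0,0,-1],"delta_rot":[0,0,0],"claw":0},{"xyz":[0,0,-2.5],"delta_rot":[0,0,0],"claw":0},{"xyz":[0,0,-5],"delta_rot":[0,0,0],"claw":0},{"xyz":[-2,4,-6],"delta_rot":[0,0,0],"claw":0},{"xyz":[-2,4,-6],"delta_rot":[0,0,0],"claw":0},{"xyz":[-2,5,-6],"delta_rot":[0,0,0],"claw":0},{"xyz":[-2,5,-6],"delta_rot":[0,0,0],"claw":0},{"xyz":[-2,5,-6],"delta_rot":[0,0,0],"claw":0}]'
python3 - <<'E'
from plant import optics
import cv2
c=optics.capture("side")["img"];cv2.imwrite("pics/side3.png",cv2.resize(c[130:360,180:460],None,fx=2.6,fy=2.6,interpolation=2))
E
```

```text
time_s: 33.45
tcp_pos: [0.6167, 0.0233, 0.0285]
eef_rot: [-180.0, -0.0, -71.0]
contact_force: [-2.2, -0.1, 7.0]
gripper_width: 0.0555
gripper_force: 20.0
time_s: 35.08
tcp_pos: [0.4556, 0.0314, 0.2082]
eef_rot: [-179.9, 0.0, -70.9]
contact_force: [0.5, 0.1, 1.5]
gripper_width: 0.0876
gripper_force: 0.0
```

View pics/side3.png

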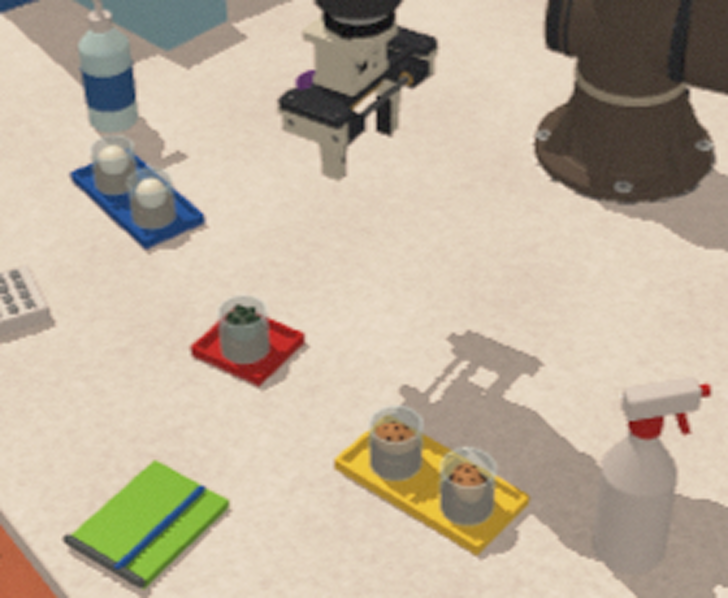

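All five pots stand upright in their trays, the mould pot is in red at (245,330), and the bottles have not moved.

```bash
python3 -c "
from plant import job
print(job.close_job())"
```

```text
the job is handed in; nothing more can be done
None
```

The job is done and handed in at about 35 s: the white pots are in the blue tray, the tan pots in the yellow tray, and the mouldy pot was moved last to the red tray, with all five upright and both bottles left alone.

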